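# Thread the long mixer spindle through the two bearings of its stand

### The job

Two spindles hang by their collars in the white spindle rack. Take the long one (it has the taller knob) by its knob and lower it, shaft down, through both bearing plates of the mixer stand, upper and then lower, until its collar rests flat on the upper plate; lower it, do not let it drop. Let go of it there, and leave the short spindle hanging in the rack.

Things in the scene. Friction and masses are not known exactly. Their poses are not given: they have to be found in the camera images.
- long_spindle: The long spindle, upright in either of the rack's holes. Origin: centre of the collar's underside; z up along its axis. Steel collar 50 mm wide, z 0 to 5 mm; round black knob 24 mm wide (26 over ribs that are only for show), z 5 to 52, to grip; below, a round-ended shaft 12 mm thick, 110 mm long. About 0.15 kg, loose in its hole, free once lifted 125 mm. Round: its yaw means nothing.
- long_spindle_tip (a point): Lower end of the long spindle's shaft, 110 mm below the collar's underside on the spindle's axis.
- short_spindle: The short spindle, a bystander in the rack's other hole, 100 mm away centre to centre: same collar and origin, but its black knob is only 22 mm tall (z 5 to 27 mm, against 47 mm) and its 12 mm shaft only 45 mm long.
- rack: Spindle rack, fixed to the bench: a white plate 70 mm (x) by 180 mm (y), 8 mm thick, top at 130 mm (screw heads 3 mm higher at its corners), on four slim posts. Origin on the bench under its middle. Two holes 20 mm wide at y = -50 and +50 mm in its own frame.
- stand: Mixer stand, fixed. Origin on the bench under the bores. Base 125x110x8 mm; column 22 mm thick, 90 wide at its rear (own +x); two level aluminium plates 90x90x10 mm, tops at 125 and 60 mm, each with a 28 mm bore (3 mm lead-in chamfer on top), both on the vertical line through the origin. Only flat 3 mm screw heads stand above the upper plate.
- upper_bore (a point): Centre of the upper bore at the upper plate's top face, 125 mm above the bench.
- lower_bore (a point): Centre of the lower bore at the lower plate's top face, 60 mm above the bench.
Not all that is in view belongs to the job. What is meant by the stand is not blue or turquoise, and is the larger of those in its own colour.

How it is judged:
On the way, in this order (a step that is already met when the one before it is completed fails the run):
1. the long spindle's tip is in the upper bore, at least 5 mm below the upper plate's top (z of long_spindle_tip in the frame of upper_bore below -0.005 m and horizontal distance between long_spindle_tip and upper_bore below 0.014 m), for 0.05 s.
2. its tip is in the lower bore, at least 5 mm below the lower plate's top (z of long_spindle_tip in the frame of lower_bore below -0.005 m and horizontal distance between long_spindle_tip and lower_bore below 0.014 m), for 0.05 s.
At the end, for the whole second after the job is handed in: The long spindle stands at rest through both bores of the stand, its axis within 14 mm of the bore centres, upright within 10 degrees, its collar's underside within 6 mm of the upper plate's top; the short spindle hangs in its own rack hole, within 40 mm of where it was (z of long_spindle in the frame of upper_bore between -0.006 and 0.006 m and horizontal distance between long_spindle and upper_bore below 0.014 m and horizontal distance between long_spindle_tip and lower_bore below 0.014 m and angle between long_spindle's own z axis and vertical below 0.175 rad and linear speed of long_spindle below 0.03 m/s and distance of short_spindle from where it was at the start of the episode below 0.04 m); the robot touches nothing.
It fails at once if the long spindle drops in the bearings (faster than 0.6 m/s) (horizontal distance between long_spindle_tip and upper_bore below 0.02 m and z of long_spindle_tip in the frame of upper_bore below 0 m and linear speed of long_spindle above 0.6 m/s).
It fails at once if the short spindle is moved by more than 40 mm (distance of short_spindle from where it was at the start of the episode above 0.04 m).
It also fails if it takes over 32 s, if anything falls off the work surface, if the arm or the gripper's body presses on something with over 40 N, if the wrist force passes 120 N, or if a joint passes its speed limit or range.

### The arm

A 6-joint arm with a two-finger parallel gripper is mounted at the origin on the work surface; the furniture and walls round the work are solid. World frame = base frame: x ahead of the robot, y to its left, z up, the work surface at z = 0. Lengths are in m, angles in rad, forces in N, time in s.
With the tool pointing down it reaches from about 0.275 to 0.875 m from the base axis. Payload 12.5 kg.
Tool frame: the origin (TCP) lies at the very end of the fingers, on their centre line; the grasp point (between the pads) lies bot.tcp_to_grasp behind it (bot.tcp_to_grasp is the distance from the TCP to the grasp point, in m); z points along the fingers, y is the line along which they close (so a half turn about z gives the same grasp; the last joint's range is limited). The gripper opens to 85 mm and grips with 20 to 120 N. Pads are 22 mm wide; open, the fingers measure 114 mm over their backs; the gripper's body (76 mm by 85 mm) begins 54 mm behind the grasp point. The pads swing forward as they close: fully open they stand 13 mm farther back than shut.
Start: joints at [1.097, 0.351, 1.652, -0, 1.139, -0.085], TCP at [0.208, 0.509, 0.231] pointing down, gripper open.
Joint ranges: [-2.75, 2.75], [-0.79, 2.1], [0.01, 2.65], [-1.57, 4.71], [0.07, 3.14], [-2.87, 2.87]. Speed limits (rad/s): [2.22, 2.22, 2.79, 3.14, 3.14, 3.14].

### API

Orientations are given as a rotation vector (axis times angle).
In Python, from rig import bot gives the robot as it stands.
- The arm moves only by the tool drive_tool, never from a script. Its argument "deltas" is a list of rows, each a list of 7 numbers: the closure, from 0 (fully open) to 1 (shut), then the shift along the tool's x, y, z in m, then the turn, a rotation vector about the tool's x, y, z in degrees. A call has 1 to 10 rows; each row shifts and turns the commanded pose from where the row before left it, along the tool's axes as they then stand; what a row does not reach is not made up. A row lasts 1/8 s, in which the tool goes at most 62.5 mm and 10.7 degrees, less where a joint would pass 70% of its speed; a pose out of reach is approached as far as the arm can. A call with a gripper value outside its range is refused whole. The fingers move at their own pace and stop on an object; the grip force is fixed at half the most. Time passes only in rows, so rows that do not move let the fingers close. It gives the time, the measured TCP pose, the force, the opening and the grip force at its end, in the units of the state.
- bot.state(): the state, without advancing time (a new reading comes with each control period).
- bot.snapshot(name): name is "scene" or "top" or "wrist"; returns a dict with "image" (384x512x3 uint8, blue, green, red), "intrinsics" (3x3 intrinsics, pixels), "rvec" (rotation vector, rad) and "tvec" (3), from world to camera coordinates, as OpenCV has them. Camera axes: x right, y down, z forward; pixel columns grow to the right and rows downward; lengths in m; the calibration is good to about 2 mm. A picture is of the moment at which its call begins. There is no depth.
- bot.finish_job(): hands the job in; it is judged then, once.
The state is a dict: "clock": time; "q": joint angles; "qd": joint speeds; "joint_torque": joint torques, N m; "tcp_pos": TCP position; "eef_rot": TCP orientation; "ft_force": force on the tool from outside, world axes, zero at the start; "ft_torque": the same for the moment, N m; "gripper_width": opening from 0.0 (shut) to 1.0 (fully open); "finger_force": force on a finger pad.
Only numpy, scipy, OpenCV 4.12 (cv2) and the standard library are available. Lean on these libraries where they do the work, as an engineer would, in place of code of your own. Each camera call takes 0.05 s, during which the arm holds its last target. There are 200 camera calls.

## Working session

There is one attempt and no reset: what is moved stays moved. The work goes in short steps, Python scripts to look and compute and a tool call to move; the robot and the scene stay as the last step left them, time stands still between calls to the robot, and variables do not carry over. Pictures are saved under pics/ and viewed, at most 10 in all, crops included, and the job is handed in when it is done.

Besides the shell and the picture viewer there is one more tool, called after "Emit:" by a JSON object that holds its "op" and its "data", one argument or row to a line. drive_tool: Moves the arm, as the interface text tells. Its arguments: {"type":"object","properties":{"deltas":{"type":"array"}},"required":["deltas"]}

```bash
mkdir -p pics; cat > h.py <<'E'
import numpy as np, cv2
from rig import bot
def snap(n,f=None):
    s=bot.snapshot(n)
    if f: cv2.imwrite('pics/'+f,s['image'])
    return s
def ray(s,u,v):
    R=cv2.Rodrigues(np.array(s['rvec'],float))[0]; t=np.array(s['tvec'],float).ravel()
    d=R.T@np.linalg.inv(np.array(s['intrinsics']))@np.array([u,v,1.]); return -R.T@t,d
def onz(s,u,v,z):
    c,d=ray(s,u,v); return c+d*(z-c[2])/d[2]
def proj(s,p):
    return cv2.projectPoints(np.array([p],float),np.array(s['rvec'],float),np.array(s['tvec'],float),np.array(s['intrinsics'],float),None)[0].ravel()
E
python3 - <<'E'
from h import *
a=snap('scene','scene.png');b=snap('top','top.png')
for s in(a,b): print(ray(s,256,192)[0])
print(bot.state(),bot.tcp_to_grasp)
E
```

```text
[-0.09426196 -0.47404274  0.7560418 ]
[0.19360854 0.25577998 1.20869377]
{'clock': 0.1, 'q': array([ 1.09739338e+00,  3.51177270e-01,  1.65236631e+00, -5.51706541e-06,
        1.13912819e+00, -8.45743807e-02]), 'qd': array([-1.69731347e-03, -3.81412368e-04, -4.21929466e-03, -1.65793287e-05,
       -2.12942922e-03,  5.96288720e-05]), 'joint_torque': array([ 2.85235592e-04, -5.06828213e+01, -2.91876733e+01, -1.06639227e-04,
        2.73371013e-03,  5.93983486e-06]), 'tcp_pos': array([0.20833087, 0.50868341, 0.23081269]), 'eef_rot': array([-6.06870089e-01, -3.08212161e+00,  1.63154566e-03]), 'ft_force': array([-0.43461211, -0.44319614,  0.64236714]), 'ft_torque': array([-0.03989148,  0.02461893,  0.05999739]), 'finger_force': 0.0, 'gripper_width': 1.0009346060466247} 0.0187
```

View pics/scene.png

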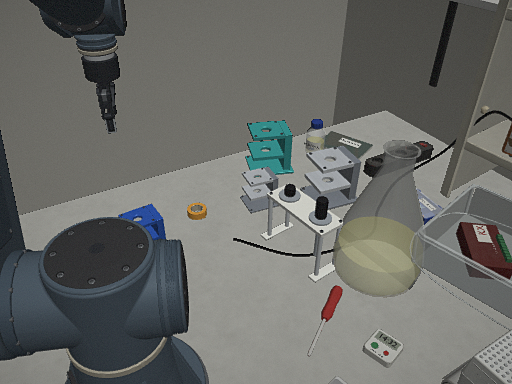

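View pics/top.png

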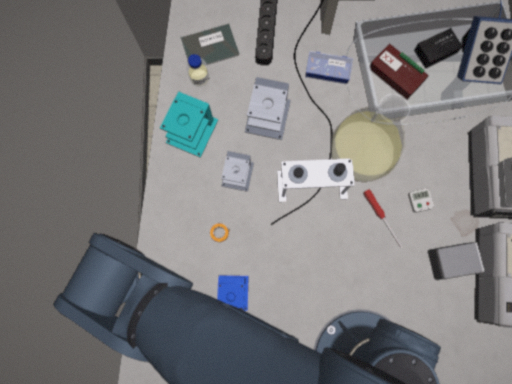

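The scene view shows the rack with the short spindle at (290,190) and the long one at (321,208). Stands in the scene view: small grey (258,185), large grey (332,165), turquoise (268,140), blue (140,220). In the top view these are (236,168), (268,105), (190,120) and (233,290). I choose the large grey stand and the knob at top (339,170). Next is a close crop to check the choice, plus measurement.

```bash
python3 - <<'E'
from h import *
b=snap('top');a=snap('scene')
c=cv2.resize(b['image'][70:210,220:410],None,fx=4,fy=4,interpolation=cv2.INTER_CUBIC)[:,:]
cv2.imwrite('pics/crop.png',c)
g=cv2.cvtColor(b['image'],cv2.COLOR_BGR2HSV)
m=((g[...,2]>225)&(g[...,1]<25)).astype(np.uint8); m[:140]=0;m[205:]=0;m[:,:270]=0;m[:,360:]=0
ys,xs=np.nonzero(m);r=cv2.minAreaRect(np.c_[xs,ys].astype(np.float32));print(r)
print('rack',[onz(b,*p,.13).round(3) for p in cv2.boxPoints(r)])
for u,v in((298,173),(339,170)):print(onz(b,u,v,.135).round(3))
# scene knob tops
for u,v in((290,187),(321,200)):
  for z in(.157,.182):print(u,z,onz(a,u,v,z).round(3))
print('stand',onz(b,268,103,.125).round(3), onz(a,330,158,.125).round(3))
E
```

```text
((315.2503662109375, 179.33984375), (38.161216735839844, 73.73153686523438), 87.31622314453125)
rack [array([0.501, 0.211, 0.13 ]), array([0.507, 0.023, 0.13 ]), array([0.408, 0.024, 0.13 ]), array([0.402, 0.209, 0.13 ])]
[0.47  0.16  0.135]
[0.476 0.056 0.135]
290 0.157 [0.467 0.157 0.157]
290 0.182 [0.444 0.131 0.182]
321 0.157 [0.491 0.081 0.157]
321 0.182 [0.467 0.058 0.182]
stand [0.664 0.232 0.125] [0.664 0.231 0.125]
```

View pics/crop.png

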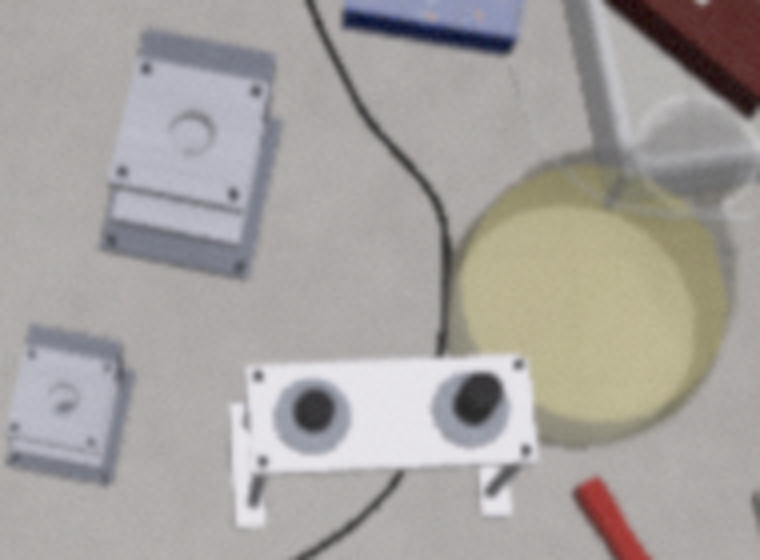

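The crop confirms it. The long, tall-knobbed spindle has its collar at crop (471,410), full-image (337.8,172.5), and its knob leans away from the camera more than the short one's at (312,412). The large grey stand has its bore at crop (190,131), full-image (267.5,102.8). A tall flask stands close to the long spindle, so I'll locate it too.

```bash
python3 - <<'E'
from h import *
b=snap('top');a=snap('scene')
f=lambda u,v:(220+(u-1.5)/4,70+(v-1.5)/4)
L=onz(b,*f(471,410),.135);S=onz(b,*f(312,414),.135);print('long',L,'short',S,np.linalg.norm(L-S))
print('knobtop',onz(b,*f(483,391),.182), onz(b,*f(313,408),.157))
print('bore',onz(b,*f(190.5,131.5),.125),[onz(b,*f(*p),.128).round(3) for p in((146,69),(256,91),(233,194),(122,171))])
print('rackc',[onz(b,*f(*p),.13).round(3) for p in((246,368),(532,354),(538,460),(250,474))])
def tri(p,q):
    c1,d1=ray(b,*p);c2,d2=ray(a,*q)
    s=np.linalg.lstsq(np.c_[d1,-d2],c2-c1,rcond=None)[0];return c1+d1*s[0],c2+d2*s[1]
print('neck',tri(f(695,150),(402,147)));print('base',onz(b,*f(590,305),.0),onz(b,*f(455,300),0),onz(b,*f(730,300),0), onz(a,378,262,0.02))
print(proj(a,[L[0],L[1],.182]),proj(a,[S[0],S[1],.157]))
R=cv2.Rodrigues(bot.state()['eef_rot'])[0];print(R.round(3))
E
```

```text
long [0.47078872 0.06087545 0.135     ] short [0.46989727 0.16133731 0.135     ] 0.1004658120561877
knobtop [0.47037566 0.06152732 0.182     ] [0.46804395 0.16252597 0.157     ]
bore [0.66503271 0.23384293 0.125     ] [array([0.708, 0.262, 0.128]), array([0.692, 0.19 , 0.128]), array([0.62 , 0.207, 0.128]), array([0.637, 0.279, 0.128])]
rackc [array([0.502, 0.202, 0.13 ]), array([0.508, 0.019, 0.13 ]), array([0.439, 0.019, 0.13 ]), array([0.433, 0.201, 0.13 ])]
neck (array([ 0.56588835, -0.0343004 ,  0.31914562]), array([ 0.56640122, -0.03472183,  0.31949769]))
base [ 0.58207544 -0.05343369  0.        ] [0.58740625 0.04368994 0.        ] [ 5.84195676e-01 -1.54856711e-01 -2.22044605e-16] [ 0.5731162  -0.03729477  0.02      ]
[321.52957138 198.64139524] [289.70996333 185.63309745]
[[-0.925  0.379 -0.   ]
 [ 0.379  0.925 -0.   ]
 [ 0.    -0.    -1.   ]]
```

Emit:
{"op": "drive_tool", "data": {
  "deltas": [
    [0, -0.0412, -0.0315, -0.007, 0, 0, 0],
    [0, -0.0412, -0.0315, -0.007, 0, 0, 0],
    [0, -0.0412, -0.0315, -0.007, 0, 0, 0],
    [0, -0.0412, -0.0315, -0.007, 0, 0, 0],
    [0, -0.0412, -0.0315, -0.007, 0, 0, 0],
    [0, -0.0412, -0.0315, -0.007, 0, 0, 0],
    [0, -0.0412, -0.0315, -0.007, 0, 0, 0],
    [0, -0.0412, -0.0315, -0.007, 0, 0, 0],
    [0, -0.0412, -0.0315, -0.007, 0, 0, 0],
    [0, 0, 0, 0, 0, 0, 0]
  ]
}}

```text
clock: 1.55
tcp_pos: [0.4454, 0.1037, 0.2946]
eef_rot: [0.613, 3.08, -0.0]
ft_force: [-1.3, -0.2, -0.3]
gripper_width: 1.001
finger_force: 0.0
```

```bash
python3 - <<'E'
from h import *
w=snap('wrist','w1.png');st=bot.state();R=cv2.Rodrigues(st['eef_rot'])[0]
print(st['tcp_pos'],R.round(3),'cam',ray(w,256,192)[0])
print(proj(w,[.4706,.061,.182]),proj(w,[.4706,.061,.135]))
E
```

```text
[0.44452408 0.10502175 0.2942849 ] [[-0.924  0.382 -0.   ]
 [ 0.382  0.924  0.   ]
 [ 0.     0.    -1.   ]] cam [0.38203129 0.12901859 0.43740494]
[218.85672044 234.86841986] [223.67691028 216.19177434]
```

View pics/w1.png

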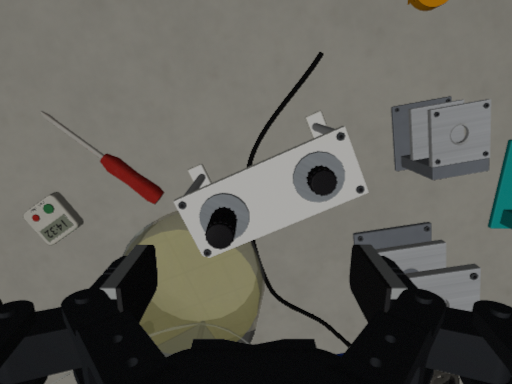

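The knob top is at (219,236) and the collar at (224,216), matching the predictions of (219,235) and (224,216). The position is confirmed and the flask is clear of the fingers, so I descend.

Emit:
{"op": "drive_tool", "data": {
  "deltas": [
    [0, -0.0209, -0.0157, 0, 0, 0, 0],
    [0, -0.0209, -0.0156, 0, 0, 0, 0],
    [0, 0, 0, 0.02, 0, 0, 0],
    [0, 0, 0, 0.04, 0, 0, 0],
    [0, 0, 0, 0.04, 0, 0, 0],
    [0, 0, 0, 0.03, 0, 0, 0],
    [0, 0, 0, 0.018, 0, 0, 0],
    [0, 0, 0, 0, 0, 0, 0]
  ]
}}

```text
clock: 2.6
tcp_pos: [0.4698, 0.0622, 0.1453]
eef_rot: [-0.604, -3.08, 0.001]
ft_force: [-0.9, 0.1, -0.0]
gripper_width: 1.005
finger_force: 0.0
```

Emit:
{"op": "drive_tool", "data": {
  "deltas": [
    [1, 0, 0, 0, 0, 0, 0],
    [1, 0, 0, 0, 0, 0, 0],
    [1, 0, 0, 0, 0, 0, 0],
    [1, 0, 0, 0, 0, 0, 0],
    [1, 0, 0, 0, 0, 0, 0],
    [1, 0, 0, 0, 0, 0, 0],
    [1, 0, 0, 0, 0, 0, 0],
    [1, 0, 0, 0, 0, 0, 0]
  ]
}}

```text
clock: 3.6
tcp_pos: [0.4712, 0.0613, 0.1468]
eef_rot: [0.607, 3.082, 0.001]
ft_force: [-2.2, 2.2, 7.6]
gripper_width: 0.265
finger_force: 58.5
```

Emit:
{"op": "drive_tool", "data": {
  "deltas": [
    [1, 0, 0, -0.01, 0, 0, 0],
    [1, 0, 0, -0.02, 0, 0, 0],
    [1, 0, 0, -0.03, 0, 0, 0],
    [1, 0, 0, -0.03, 0, 0, 0],
    [1, 0, 0, -0.03, 0, 0, 0],
    [1, 0, 0, -0.03, 0, 0, 0],
    [1, 0, 0, -0.02, 0, 0, 0],
    [1, 0, 0, -0.01, 0, 0, 0],
    [1, 0, 0, 0, 0, 0, 0]
  ]
}}

```text
clock: 4.72
tcp_pos: [0.4709, 0.0612, 0.3265]
eef_rot: [0.607, 3.082, 0.0]
ft_force: [0.9, -0.1, -2.0]
gripper_width: 0.266
finger_force: 58.8
```

```bash
python3 - <<'E'
from h import *
st=bot.state();R=cv2.Rodrigues(st['eef_rot'])[0];print(st['tcp_pos'],R.T@(np.array([.665,.234,.3265])-st['tcp_pos']))
a=snap('scene');cv2.imwrite('pics/s2.png',cv2.resize(a['image'][80:260,220:420],None,fx=3,fy=3))
E
```

```text
[0.47093366 0.06119446 0.32653085] [-1.14056127e-01  2.33483785e-01  1.40503834e-04]
```

View pics/s2.png

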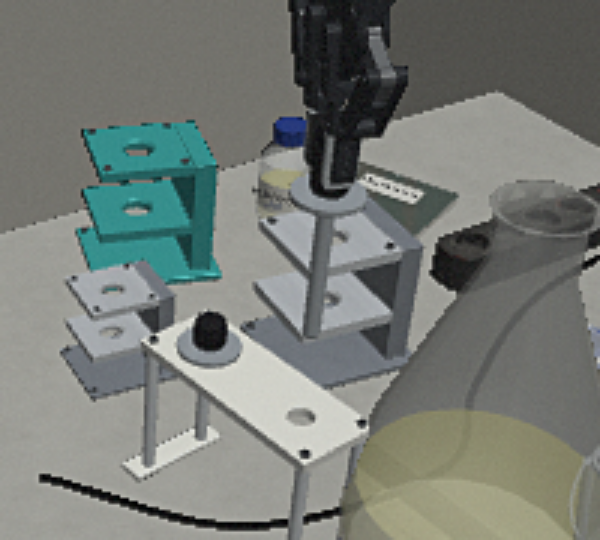

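The long spindle is held upright, with its collar at crop (328,195) and tip at (314,332). The short one still hangs at (210,335). Moving over the bore.

Emit:
{"op": "drive_tool", "data": {
  "deltas": [
    [1, -0.008, 0.017, 0, 0, 0, 0],
    [1, -0.017, 0.035, 0, 0, 0, 0],
    [1, -0.02, 0.04, 0, 0, 0, 0],
    [1, -0.02, 0.04, 0, 0, 0, 0],
    [1, -0.02, 0.04, 0, 0, 0, 0],
    [1, -0.017, 0.035, 0, 0, 0, 0],
    [1, -0.008, 0.0175, 0, 0, 0, 0],
    [1, -0.004, 0.009, 0, 0, 0, 0],
    [1, 0, 0, 0, 0, 0, 0],
    [1, 0, 0, 0, 0, 0, 0]
  ]
}}

```text
clock: 6.02
tcp_pos: [0.6647, 0.2338, 0.3263]
eef_rot: [-0.607, -3.082, 0.0]
ft_force: [-0.3, 0.3, -1.0]
gripper_width: 0.263
finger_force: 59.1
```

Emit:
{"op": "drive_tool", "data": {
  "deltas": [
    [1, 0, 0, 0.02, 0, 0, 0],
    [1, 0, 0, 0.02, 0, 0, 0],
    [1, 0, 0, 0.01, 0, 0, 0],
    [1, 0, 0, 0, 0, 0, 0]
  ]
}}

```text
clock: 6.52
tcp_pos: [0.6647, 0.2338, 0.2762]
eef_rot: [-0.607, -3.082, 0.0]
ft_force: [-0.8, 0.2, -1.9]
gripper_width: 0.266
finger_force: 59.1
```

```bash
python3 - <<'E'
from h import *
st=bot.state();print(st['tcp_pos'],cv2.Rodrigues(st['eef_rot'])[0].round(3))
a=snap('scene');b=snap('top');w=snap('wrist')
z=st['tcp_pos'][2]-.0165+.0  # collar underside estimate (0.130 when tcp .1465)
print('collar z',z)
p=[.665,.234]
for n,s in(('scene',a),('wrist',w)): print(n,'bore',proj(s,p+[.125]),'collar',proj(s,[*st['tcp_pos'][:2],z]),'tip',proj(s,[*st['tcp_pos'][:2],z-.11]))
A=cv2.resize(a['image'][130:210,290:365],None,fx=5,fy=5,interpolation=cv2.INTER_CUBIC)
W=cv2.resize(w['image'][150:384,140:400],None,fx=1.5,fy=1.5)
c=np.zeros((400,780,3),np.uint8);c[:400,:375]=A;c[:351,380:770]=W;cv2.imwrite('pics/c3.png',c)
E
```

```text
[0.66470901 0.23382504 0.2762051 ] [[-0.925  0.379 -0.001]
 [ 0.379  0.925 -0.   ]
 [ 0.    -0.    -1.   ]]
collar z 0.25970509831099264
scene bore [329.63027597 157.32752896] collar [335.61740589 109.74249739] tip [330.6372713  149.14094587]
wrist bore [253.6861946  178.55402952] collar [253.8992955  235.14412288] tip [253.45169842 184.79927877]
```

View pics/c3.png

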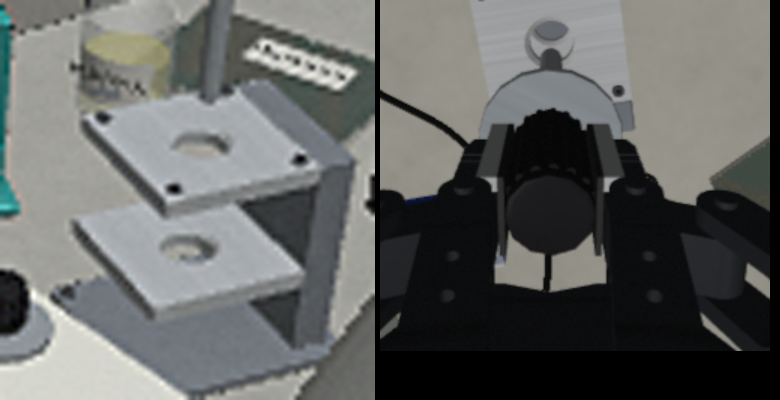

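In the scene crop the bore is at (202,145) and the tip at (210,102). In the wrist view the shaft and bore line up at column 254. Both agree with the predictions within about 2 mm, so I lower it.

Emit:
{"op": "drive_tool", "data": {
  "deltas": [
    [1, 0, 0, 0.01, 0, 0, 0],
    [1, 0, 0, 0.015, 0, 0, 0],
    [1, 0, 0, 0.015, 0, 0, 0],
    [1, 0, 0, 0.015, 0, 0, 0],
    [1, 0, 0, 0.01, 0, 0, 0],
    [1, 0, 0, 0, 0, 0, 0]
  ]
}}

```text
clock: 7.42
tcp_pos: [0.6646, 0.234, 0.2103]
eef_rot: [-0.607, -3.081, 0.001]
ft_force: [-0.1, -0.1, -1.6]
gripper_width: 0.27
finger_force: 59.1
```

Emit:
{"op": "drive_tool", "data": {
  "deltas": [
    [1, 0, 0, 0.01, 0, 0, 0],
    [1, 0, 0, 0.015, 0, 0, 0],
    [1, 0, 0, 0.015, 0, 0, 0],
    [1, 0, 0, 0.015, 0, 0, 0],
    [1, 0, 0, 0.006, 0, 0, 0],
    [1, 0, 0, 0.004, 0, 0, 0],
    [1, 0, 0, 0, 0, 0, 0]
  ]
}}

```text
clock: 8.3
tcp_pos: [0.665, 0.2341, 0.1464]
eef_rot: [0.607, 3.082, 0.0]
ft_force: [0.2, 0.3, -1.6]
gripper_width: 0.265
finger_force: 59.1
```

Now slow final millimetres until contact shows.

Emit:
{"op": "drive_tool", "data": {
  "deltas": [
    [1, 0, 0, 0.002, 0, 0, 0],
    [1, 0, 0, 0.001, 0, 0, 0],
    [1, 0, 0, 0.001, 0, 0, 0],
    [1, 0, 0, 0, 0, 0, 0]
  ]
}}

```text
clock: 8.8
tcp_pos: [0.6649, 0.2341, 0.1423]
eef_rot: [-0.607, -3.082, 0.0]
ft_force: [-0.1, -0.4, -1.8]
gripper_width: 0.265
finger_force: 59.1
```

Emit:
{"op": "drive_tool", "data": {
  "deltas": [
    [1, 0, 0, 0.001, 0, 0, 0],
    [1, 0, 0, 0, 0, 0, 0]
  ]
}}

```text
clock: 9.05
tcp_pos: [0.665, 0.2342, 0.1419]
eef_rot: [0.607, 3.082, 0.0]
ft_force: [-3.5, -0.4, 3.5]
gripper_width: 0.261
finger_force: 59.9
```

Contact: the vertical force went from −1.8 to +3.5 N at the expected height. I release and back up.

Emit:
{"op": "drive_tool", "data": {
  "deltas": [
    [0.6, 0, 0, 0, 0, 0, 0],
    [0.3, 0, 0, 0, 0, 0, 0],
    [0.2, 0, 0, 0, 0, 0, 0],
    [0.2, 0, 0, 0, 0, 0, 0],
    [0.2, 0, 0, 0, 0, 0, 0]
  ]
}}

```text
clock: 9.68
tcp_pos: [0.6649, 0.2341, 0.1413]
eef_rot: [-0.607, -3.082, 0.0]
ft_force: [0.1, 0.7, 1.0]
gripper_width: 0.796
finger_force: 0.0
```

Emit:
{"op": "drive_tool", "data": {
  "deltas": [
    [0.2, 0, 0, -0.02, 0, 0, 0],
    [0.2, 0, 0, -0.03, 0, 0, 0],
    [0.2, 0, 0, -0.04, 0, 0, 0],
    [0.2, 0, 0, -0.04, 0, 0, 0],
    [0.2, 0, 0, -0.02, 0, 0, 0],
    [0.2, 0, 0, 0, 0, 0, 0]
  ]
}}

```text
clock: 10.42
tcp_pos: [0.6655, 0.2342, 0.2943]
eef_rot: [0.606, 3.079, 0.003]
ft_force: [-0.9, -0.0, 0.9]
gripper_width: 0.797
finger_force: 0.0
```

```bash
python3 - <<'E'
from h import *
a=snap('scene');cv2.imwrite('pics/s4.png',cv2.resize(a['image'][100:260,230:400],None,fx=3.5,fy=3.5))
E
```

```text
(no output)
```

View pics/s4.png

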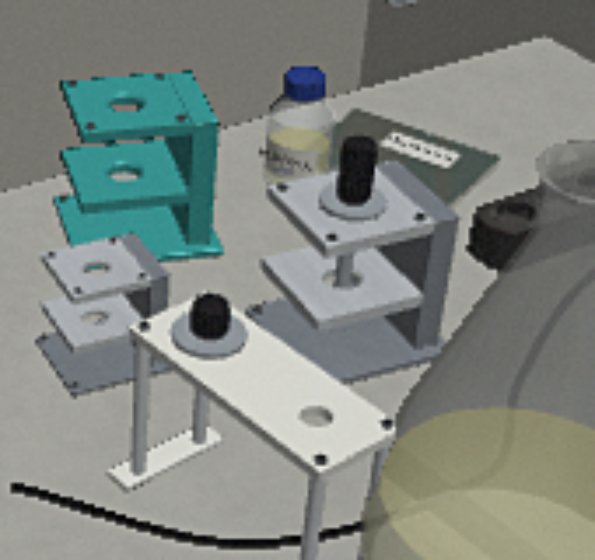

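The long spindle's collar lies flat on the upper plate at crop (353,200), with its shaft through the lower bore at (345,275). The short spindle still hangs at (210,325).

```bash
python3 -c "
from rig import bot
print(bot.finish_job())"
```

```text
the job is handed in; nothing more can be done
None
```

The long spindle stands through both bearing plates of the large grey stand, collar flat on the upper plate and released; the short one still hangs in the rack, and I handed the job in just after 10.4 s on the robot's clock (no verdict was returned).

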